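# Clear the finishing bench: bottles, jars and hammer to their places

## Robot

A 7-joint arm with a two-finger parallel gripper is mounted at the origin on the work surface. World frame = base frame: x ahead of the robot, y to its left, z up, the work surface at z = 0. Lengths are in m, angles in rad, forces in N, time in s.
With the tool pointing down it reaches from about 0.425 to 0.875 m from the base axis. Payload 4.7 kg.
Tool frame: the origin (TCP) lies where the fingers leave the gripper's body, on its centre line; the fingertips stand 70 mm ahead of it and the grasp point (between the pads) lies 51 mm ahead of it; z points along the fingers, y is the line along which they close (so a half turn about z gives the same grasp; the last joint's range is limited). The gripper opens to 87 mm and grips with 3 to 60 N. Pads are 19 mm wide; open, the fingers measure 117 mm over their backs; the gripper's body (75 mm by 190 mm) begins 51 mm behind the grasp point.
Start: joints at [1.353, 0.321, -0.07, 1.45, 0.023, 1.371, -0.057], TCP at [0.149, -0.633, 0.292] pointing down, gripper open.
Joint ranges: [-2.86, 2.86], [-0.3, 2.09], [-1.38, 1.24], [0.06, 2.45], [-1.56, 4.7], [0.09, 2.05], [-2.69, 2.69]. Speed limits (rad/s): [2.57, 2.57, 3.14, 3.14, 3.14, 3.14, 3.14].

## Interface

Orientations are given as a rotation vector (axis times angle).
In Python, from bench import ctrl gives the robot as it stands.
- The arm moves only by the tool play_rows, never from a script. Its argument "increments" is a list that holds one entry, the list of rows, each a list of 7 numbers: the shift along the tool's x, y, z as a fraction of full scale, then the turn, a rotation vector about the tool's x, y, z as a fraction of full scale, then the gripper command: -1 is shut, 1 is fully open, values between are in proportion. A call has 1 to 8 rows; each row is the pose to reach, as a shift and turn from the pose commanded when the call began, along the tool's axes at that moment; what a row does not reach only later rows make up. Full scale, the value 1, is 0.1 m for a shift and 90 degrees for a turn. A row lasts 1/10 s, in which the tool goes at most 50 mm and 8.59 degrees, less where a joint would pass 70% of its speed; a pose out of reach is approached as far as the arm can. A call with a number of a shift or a turn outside -1 to 1 is refused whole. A call with a gripper value outside its range is refused whole. The fingers move at their own pace and stop on an object; "squeeze" is the grip in N (left out, the last holds). Time passes only in rows, so rows that repeat a pose let the fingers close. It gives the time, the measured TCP pose, the force, the opening and the grip force at its end, in the units of the state.
- ctrl.get_state(): the state, without advancing time (a new reading comes with each control period).
- ctrl.get_image(name): name is "scene" or "side" or "wrist"; returns the picture (480x640x3 uint8, red, green, blue); there is no depth.
- ctrl.get_calibration(name): a dict with "vertical_fov" (degrees; the focal length in pixels is half the picture's height over the tangent of half this angle, whatever the lens; pixels are square), "cx", "cy" (the principal point, pixels), "dist_coeffs" ([k1, k2, p1, p2, k3] as OpenCV has them; the pictures are not rectified), "R" (3x3) and "t" (3): a world point X has camera coordinates R X + t; the wrist camera has in their place "T_tool_cam" (4x4, takes a point from camera to tool coordinates, whose origin is the TCP and whose axes are the flange's). Camera axes: x right, y down, z forward; pixel columns grow to the right and rows downward; lengths in m; the calibration is good to about 2 mm. A picture is of the moment at which its call begins: read the wrist's pose just before it. get_calibration takes no time and is no camera call.
- ctrl.close_job(): hands the job in; it is judged then, once.
The state is a dict: "time": time; "joint_positions": joint angles; "qd": joint speeds; "joint_torque": joint torques, N m; "position": TCP position; "tool_rot": TCP orientation; "ft_force": force on the tool from outside, world axes, zero at the start; "torque": the same for the moment, N m; "grip_width": opening from 0.0 (shut) to 1.0 (fully open); "grip_force": force on a finger pad.
Only numpy, scipy, OpenCV 4.12 (cv2) and the standard library are available. Lean on these libraries where they do the work, as an engineer would, in place of code of your own. Each camera call takes 0.05 s, during which the arm holds its last target. There are 200 camera calls.

## Task

Clear the black work stone: stand the two tall bottles in the deep back pockets of the plywood caddy first, then one squat jar in each shallow pocket in front of them, and lay the hammer flat inside the metal tool tray (before, between or after, either way round). Keep bottles and jars upright, set everything down rather than dropping it, and leave the last, the cement pot and the tape roll where they are.

Things in the scene. Friction and masses are not known exactly. Their poses are not given: they have to be found in the camera images.
- bottle_a: First edge-ink bottle, on the black stone (its top 20 mm above the bench): tall white plastic, paper band, ribbed black cap. 142 mm high; body 62 mm across up to 90 mm, then a shoulder; cap 40 mm across, 110 to 142 mm above the foot: grip there. 0.2 kg. Origin: centre of its foot, z up. The two are alike; either goes in either deep pocket.
- bottle_b: Second edge-ink bottle, on the black stone (its top 20 mm above the bench): tall white plastic, paper band, ribbed black cap. 142 mm high; body 62 mm across up to 90 mm, then a shoulder; cap 40 mm across, 110 to 142 mm above the foot: grip there. 0.2 kg. Origin: centre of its foot, z up. The two are alike; either goes in either deep pocket.
- jar_a: First cream jar, on the black stone (its top 20 mm above the bench): squat amber glass with a metal lid. 54 mm high; glass 58 mm across, lid 60 mm across, 34 to 54 mm above the foot: grip across it. 0.16 kg. Origin: centre of its foot, z up. The two are alike; either goes in either shallow pocket.
- jar_b: Second cream jar, on the black stone (its top 20 mm above the bench): squat amber glass with a metal lid. 54 mm high; glass 58 mm across, lid 60 mm across, 34 to 54 mm above the foot: grip across it. 0.16 kg. Origin: centre of its foot, z up. The two are alike; either goes in either shallow pocket.
- hammer: Shoemaker's hammer lying on its side on the black stone, 218 mm long, 85 mm across the head, 32 mm thick, 0.3 kg. Origin: under the handle's axis, level with the underside, where to grip (handle 22 mm thick, axis 16 mm up). x points to the steel head (x = 22 to 54 mm), handle ends at x = -165 mm; y to its round face, z up. Mid-length at x = -56 mm.
- caddy: Plywood bottle caddy on the bench, 192 (x) x 198 mm (y), floor and walls 6 mm. Origin: middle of its underside; x to its back, away from the robot. Two deep back pockets 90 x 90 mm inside, walls 60 mm above the bench, centres x = 45, y = +-48 mm. Two shallow front pockets 84 (x) x 90 mm inside, rims 18 mm above the bench, centres x = -48, y = +-48 mm.
- tray: Tool tray of bare sheet metal fixed on the bench, inside 140 mm (x) by 260 mm (y, its long side), rim 18 mm above the bench, floor 3 mm thick. Origin: middle of its underside, z up.
- last: Bystander: a pale wooden boot last (foot form) standing on the bench, 240 x 88 mm, 105 mm high. Origin: on its underside, at mid-length.
- cement_pot: Bystander: a closed round steel cement pot with a wooden brush handle on top, 103 mm across, 155 mm high with the handle, beyond caddy and tray. Origin: centre of its underside.
- tape_roll: Bystander: a roll of brown paper tape lying flat on the bench, 104 mm across, 24 mm high. Origin: centre of its underside.

How it is judged:
On the way, in this order (a step that is already met when the one before it is completed fails the run):
1. both bottles stand in the deep back pockets, one in each (x of bottle_a in the frame of caddy between 0.028 and 0.062 m and (y of bottle_a in the frame of caddy between 0.031 and 0.065 m or y of bottle_a in the frame of caddy between -0.065 and -0.031 m) and z of bottle_a in the frame of caddy between 0 and 0.012 m and angle between each of bottle_a, bottle_b's own z axis and vertical below 0.1 rad and x of bottle_b in the frame of caddy between 0.028 and 0.062 m and (y of bottle_b in the frame of caddy between 0.031 and 0.065 m or y of bottle_b in the frame of caddy between -0.065 and -0.031 m) and z of bottle_b in the frame of caddy between 0 and 0.012 m), for 0.2 s.
2. both jars stand in the shallow front pockets, one in each (x of jar_a in the frame of caddy between -0.063 and -0.033 m and (y of jar_a in the frame of caddy between 0.03 and 0.066 m or y of jar_a in the frame of caddy between -0.066 and -0.03 m) and z of jar_a in the frame of caddy between 0 and 0.012 m and angle between each of jar_a, jar_b's own z axis and vertical below 0.1 rad and x of jar_b in the frame of caddy between -0.063 and -0.033 m and (y of jar_b in the frame of caddy between 0.03 and 0.066 m or y of jar_b in the frame of caddy between -0.066 and -0.03 m) and z of jar_b in the frame of caddy between 0 and 0.012 m), for 0.2 s.
At the end, for the whole second after the job is handed in: Each bottle upright (0.1 rad) on the floor of a deep pocket, within 17 mm of its centre; each jar upright in a shallow pocket, within 15 mm (depth) and 18 mm (width); feet within 6 mm of the floor; hammer flat (0.06 rad, within 5 mm) on the tray floor; all released, at rest (all of step 1 and all of step 2 and x of hammer in the frame of tray between -0.04 and 0.04 m and y of hammer in the frame of tray between -0.09 and 0.09 m and z of hammer in the frame of tray between -0.002 and 0.008 m and angle between hammer's own z axis and vertical below 0.06 rad and linear speed of each of bottle_a, bottle_b, jar_a, jar_b, hammer below 0.02 m/s and angular speed of each of bottle_a, bottle_b, jar_a, jar_b, hammer below 0.2 rad/s); the robot touches nothing.
It fails at once if a jar was put in the caddy before both bottles stood in the back pockets (((x of jar_a in the frame of caddy between -0.096 and 0.096 m and y of jar_a in the frame of caddy between -0.099 and 0.099 m and z of jar_a in the frame of caddy below 0.03 m) or (x of jar_b in the frame of caddy between -0.096 and 0.096 m and y of jar_b in the frame of caddy between -0.099 and 0.099 m and z of jar_b in the frame of caddy below 0.03 m)) and not ((x of bottle_a in the frame of caddy between 0.01 and 0.08 m and y of bottle_a in the frame of caddy between -0.085 and 0.085 m and z of bottle_a in the frame of caddy below 0.04 m) and (x of bottle_b in the frame of caddy between 0.01 and 0.08 m and y of bottle_b in the frame of caddy between -0.085 and 0.085 m and z of bottle_b in the frame of caddy below 0.04 m))).
It fails at once if a bottle or jar was tipped over (more than 0.6 rad) (angle between any of bottle_a, bottle_b, jar_a, jar_b's own z axis and vertical above 0.6 rad).
It fails at once if something was dropped into the caddy or the tray (falling faster than 0.8 m/s, a drop of over 30 mm) ((x of bottle_a in the frame of caddy between -0.096 and 0.096 m and y of bottle_a in the frame of caddy between -0.099 and 0.099 m and z of bottle_a in the frame of caddy below 0.05 m and linear speed of bottle_a above 0.8 m/s) or (x of bottle_b in the frame of caddy between -0.096 and 0.096 m and y of bottle_b in the frame of caddy between -0.099 and 0.099 m and z of bottle_b in the frame of caddy below 0.05 m and linear speed of bottle_b above 0.8 m/s) or (x of jar_a in the frame of caddy between -0.096 and 0.096 m and y of jar_a in the frame of caddy between -0.099 and 0.099 m and z of jar_a in the frame of caddy below 0.05 m and linear speed of jar_a above 0.8 m/s) or (x of jar_b in the frame of caddy between -0.096 and 0.096 m and y of jar_b in the frame of caddy between -0.099 and 0.099 m and z of jar_b in the frame of caddy below 0.05 m and linear speed of jar_b above 0.8 m/s) or (x of hammer in the frame of tray between -0.073 and 0.073 m and y of hammer in the frame of tray between -0.133 and 0.133 m and z of hammer in the frame of tray below 0.05 m and linear speed of hammer above 0.8 m/s)).
It fails at once if a bystander was moved by more than 30 mm or tipped (distance of any of last, cement_pot, tape_roll from where it was at the start of the episode above 0.03 m or angle between any of last, cement_pot, tape_roll's own z axis and vertical above 0.4 rad).
It also fails if it takes over 131 s, if anything falls off the work surface, if the arm or the gripper's body presses on something with over 40 N, if the wrist force passes 120 N, or if a joint passes its speed limit or range.

## Working session

There is one attempt and no reset: what is moved stays moved. The work goes in short steps, Python scripts to look and compute and a tool call to move; the robot and the scene stay as the last step left them, time stands still between calls to the robot, and variables do not carry over. Pictures are saved under pics/ and viewed, at most 14 in all, crops included, and the job is handed in when it is done.

Besides the shell and the picture viewer there is one more tool, called after "Call:" as name([rows], argument=value, ...), one row to a line, values as JSON. play_rows: Moves the arm, as the interface text tells. Shift numbers are shares of 0.1 m and turn numbers shares of 90 degrees, none past 1 either way. Its arguments: {"type":"object","properties":{"increments":{"type":"array"},"squeeze":{"type":"number"}},"required":["increments"]}

```bash
mkdir -p pics; ls
python3 - <<'E'
from bench import ctrl
import cv2
for n in ("scene","side"):
    cv2.imwrite(f"pics/{n}0.png",ctrl.get_image(n)[:,:,::-1])
for n in ("scene","side","wrist"):
    print(n,ctrl.get_calibration(n))
s=ctrl.get_state();print(s)
E
```

```text
pics
scene {'vertical_fov': 44.42924188790924, 'cx': 331.08698080073185, 'cy': 244.1194848659365, 'dist_coeffs': array([-0.19969383,  0.        ,  0.        ,  0.        ,  0.        ]), 'R': array([[-0.77665567,  0.62978439, -0.01332633],
       [ 0.49685182,  0.59944321, -0.62753972],
       [-0.38722634, -0.4940035 , -0.77847049]]), 't': array([ 0.45225961, -0.25456599,  1.66993481])}
side {'vertical_fov': 50.81638074971037, 'cx': 320.91636246617253, 'cy': 238.57384084059314, 'dist_coeffs': array([-0.09204008,  0.        ,  0.        ,  0.        ,  0.        ]), 'R': array([[-0.94957185, -0.31283818,  0.02110853],
       [-0.21472149,  0.59974151, -0.77084681],
       [ 0.22849065, -0.73650689, -0.63667074]]), 't': array([0.56492042, 0.16844692, 1.09465366])}
wrist {'vertical_fov': 63.02007398034551, 'cx': 317.6313942972084, 'cy': 232.04860034095518, 'dist_coeffs': array([-0.03130602,  0.        ,  0.        ,  0.        ,  0.        ]), 'T_tool_cam': array([[-1.35400542e-04, -9.69633962e-01, -2.44560752e-01,
         6.67106558e-02],
       [ 9.99999745e-01,  4.00264958e-05, -7.
[... 218 characters left out ...]
': 0.1, 'joint_positions': array([ 1.35310467,  0.32173165, -0.07007928,  1.451582  ,  0.02263314,
        1.37078843, -0.05691718]), 'qd': array([-0.00260501, -0.00180135, -0.00027953, -0.00309853,  0.00166279,
        0.00054368,  0.00012848]), 'joint_torque': array([ 5.47167781e-05, -4.92570198e+01, -4.05562464e-01, -3.13398457e+01,
       -6.42277999e-02,  3.94811947e-02,  7.22551499e-05]), 'position': array([ 0.149177  , -0.63225481,  0.29126737]), 'tool_rot': array([-3.11883473e+00, -3.63107224e-01,  5.12517421e-04]), 'ft_force': array([ 0.06417447, -0.86350927, -0.44038215]), 'torque': array([ 0.04175211,  0.00713391, -0.02889675]), 'grip_force': 0.0, 'grip_width': 0.9989237706140398}
```

View pics/scene0.png

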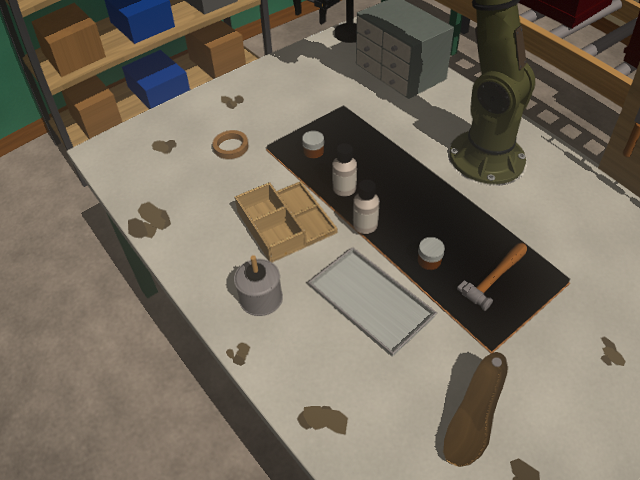

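View pics/side0.png

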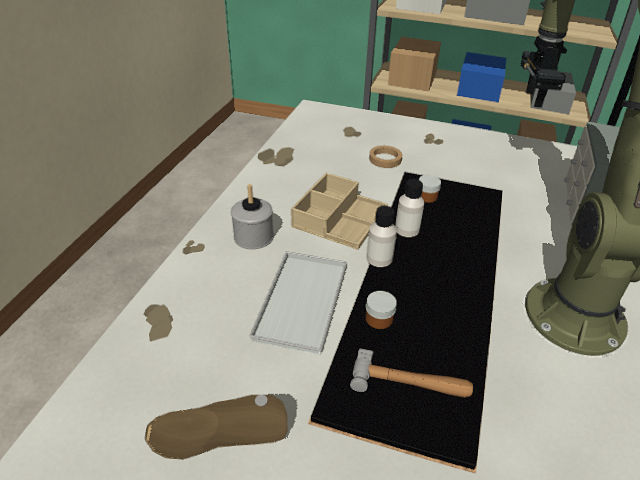

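The scene view shows jar lids at (313,136) and (431,243), bottle caps at (344,149) and (367,185), the hammer head at (475,295) with its handle end at (522,248), and tray corners at (352,250), (435,315), (393,353) and (307,283). The side view shows caps at (414,184) and (385,212), lids at (429,181) and (381,298), and the hammer from (361,370) to (470,387).

```bash
cat > h.py <<'E'
import numpy as np, cv2
from scipy.spatial.transform import Rotation as Ro
from bench import ctrl
def cam(n, st=None):
    c=ctrl.get_calibration(n); f=240/np.tan(np.radians(c["vertical_fov"])/2)
    K=np.array([[f,0,c["cx"]],[0,f,c["cy"]],[0,0,1]])
    if n=="wrist":
        T=np.eye(4);T[:3,:3]=Ro.from_rotvec(st["tool_rot"]).as_matrix();T[:3,3]=st["position"]
        T=T@c["T_tool_cam"];R=T[:3,:3].T;t=-R@T[:3,3]
    else:R,t=np.array(c["R"]),np.array(c["t"])
    return K,np.array(c["dist_coeffs"]),R,t
def plane(cm,px,z):
    K,D,R,t=cm
    u=cv2.undistortPoints(np.array(px,float).reshape(-1,1,2),K,D)[:,0]
    d=np.c_[u,np.ones(len(u))]@R; o=-R.T@t
    return o+d*((z-o[2])/d[:,2])[:,None]
def proj(cm,X):
    K,D,R,t=cm
    return cv2.projectPoints(np.array(X,float).reshape(-1,1,3),cv2.Rodrigues(R)[0],t,K,D)[0][:,0]
def shot(n,name=None):
    st=ctrl.get_state();im=ctrl.get_image(n)[:,:,::-1].copy()
    if name: cv2.imwrite(f"pics/{name}.png",im)
    return im,cam(n,st),st
def move(st,target,yaw=None):
    """fractions for target TCP (tool axes), yaw = world direction (rad) of tool y axis, tool down"""
    R0=Ro.from_rotvec(st["tool_rot"]); d=R0.inv().apply(np.array(target)-st["position"])/0.1
    r=np.zeros(3)
    if yaw is not None:
        best=None
        for k in(0,np.pi):
            y=np.array([np.cos(yaw+k),np.sin(yaw+k),0]);z=np.array([0,0,-1.]);x=np.cross(y,z)
            q=(R0.inv()*Ro.from_matrix(np.c_[x,y,z])).as_rotvec()/(np.pi/2)
            if best is None or np.linalg.norm(q)<np.linalg.norm(best):best=q
        r=best
    return np.round(d,3),np.round(r,3)
E
python3 - <<'E'
from h import *
np.set_printoptions(precision=3,suppress=True)
s,d=cam("scene"),cam("side")
for nm,cm,px,z in [("jars sc",s,[(313,136),(431,243)],.074),("jars sd",d,[(429,181),(381,298)],.074),
 ("caps sc",s,[(344,149),(367,185)],.162),("caps sd",d,[(414,184),(385,212)],.162),
 ("ham sc",s,[(475,295),(522,248)],.036),("ham sd",d,[(361,370),(470,387)],.036),
 ("tray sc",s,[(352,250),(435,315),(393,353),(307,283)],.018),("tray sd",d,[(287,253),(347,258),(322,349),(253,338)],.018),
 ("caddy sc shallow",s,[(336,231)],.018),("caddy deep sc",s,[(236,197),(272,247),(271,184)],.06),("deep sd",d,[(325,175),(292,207),(358,183)],.06),("shallow sd",d,[(362,240),(388,204)],.018),
 ("pot",s,[(258,280)],.1),("last",s,[(475,410)],.05),("tape",s,[(230,143)],.024)]:
    print(nm,plane(cm,px,z)[:,:2].tolist() if 0 else plane(cm,px,z)[:,:2])
st=ctrl.get_state();print(Ro.from_rotvec(st["tool_rot"]).as_matrix())
E
```

```text
jars sc [[ 0.387 -0.319]
 [ 0.408  0.16 ]]
jars sd [[ 0.389 -0.307]
 [ 0.414  0.164]]
caps sc [[ 0.419 -0.148]
 [ 0.458 -0.016]]
caps sd [[ 0.413 -0.14 ]
 [ 0.454 -0.007]]
ham sc [[0.413 0.315]
 [0.219 0.297]]
ham sd [[0.412 0.319]
 [0.213 0.293]]
tray sc [[0.535 0.024]
 [0.512 0.287]
 [0.65  0.297]
 [0.68  0.032]]
tray sd [[0.668 0.039]
 [0.528 0.008]
 [0.5   0.283]
 [0.639 0.303]]
caddy sc shallow [[ 0.527 -0.048]]
caddy deep sc [[ 0.674 -0.273]
 [ 0.698 -0.079]
 [ 0.578 -0.253]]
deep sd [[ 0.669 -0.258]
 [ 0.702 -0.086]
 [ 0.573 -0.251]]
shallow sd [[ 0.511 -0.069]
 [ 0.483 -0.242]]
pot [[0.791 0.005]]
last [[0.626 0.51 ]]
tape [[ 0.555 -0.499]]
[[ 0.973  0.23  -0.001]
 [ 0.23  -0.973  0.002]
 [-0.    -0.002 -1.   ]]
```

Call:
play_rows([
  [[0.3, -0.25, 0, 0, 0, 0, 1], [0.6, -0.5, 0, 0, 0, 0, 1], [0.94, -0.76, 0, 0, 0, 0, 1]],
])

```text
time: 0.4
position: [0.2232, -0.5361, 0.2915]
tool_rot: [-3.12, -0.36, 0.001]
ft_force: [1.3, -0.5, 0.9]
grip_width: 1.003
grip_force: 0.0
```

Call:
play_rows([
  [[0.3, -0.25, 0, 0, 0, 0, 1], [0.6, -0.5, 0, 0, 0, 0, 1], [0.94, -0.76, 0, 0, 0, 0, 1]],
])

```text
time: 0.7
position: [0.2975, -0.4402, 0.2919]
tool_rot: [-3.12, -0.362, 0.001]
ft_force: [0.6, 0.5, -1.0]
grip_width: 0.997
grip_force: 0.0
```

Call:
play_rows([
  [[0.3, -0.25, 0, 0, 0, 0, 1], [0.6, -0.5, 0, 0, 0, 0, 1], [0.94, -0.76, 0, 0, 0, 0, 1]],
])

```text
time: 1.0
position: [0.3716, -0.3447, 0.292]
tool_rot: [3.121, 0.362, -0.001]
ft_force: [0.6, -1.0, -0.6]
grip_width: 1.001
grip_force: 0.0
```

Call:
play_rows([
  [[0.3, -0.25, 0, 0, 0, 0, 1], [0.6, -0.5, 0, 0, 0, 0, 1], [0.94, -0.76, 0, 0, 0, 0, 1]],
])

```text
time: 1.3
position: [0.4456, -0.2493, 0.292]
tool_rot: [3.12, 0.362, -0.001]
ft_force: [1.0, 0.1, 0.4]
grip_width: 0.998
grip_force: 0.0
```

Call:
play_rows([
  [[0.3, -0.25, 0, 0, 0, 0.08, 1], [0.6, -0.5, 0, 0, 0, 0.16, 1], [0.94, -0.76, 0, 0, 0, 0.247, 1], [0.94, -0.76, 0, 0, 0, 0.247, 1], [0.94, -0.76, 0, 0, 0, 0.247, 1]],
])

```text
time: 1.8
position: [0.5196, -0.1537, 0.2917]
tool_rot: [-3.132, 0.239, 0.002]
ft_force: [-0.0, -0.1, -0.8]
grip_width: 0.997
grip_force: 0.0
```

Run:
```python
from h import *
im,cm,st=shot("wrist","w1");print(st["time"],st["position"],st["tool_rot"],st["joint_positions"])
```

```text
1.8 [ 0.5196042  -0.15366257  0.29173037] [-3.13222755e+00  2.39007542e-01  1.69835299e-03] [ 0.73541345  0.12416183 -0.53627099  1.70510288  0.06505802  1.33121088
 -1.53611152]
```

View pics/w1.png

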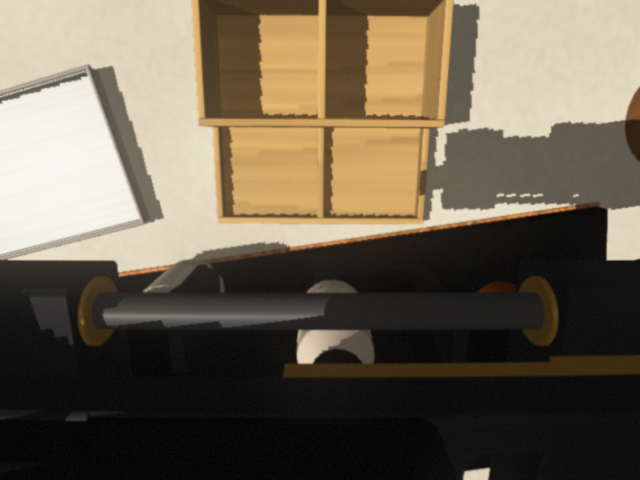

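The caddy is square to the view. Its shallow front outer corners are at (220,220) and (423,221) and its deep front-wall corners at (199,125) and (445,127). The bottles and stone are partly hidden by the gripper, and the tray's front right corner is at (146,222).

Run:
```python
from h import *
np.set_printoptions(precision=4,suppress=True)
st=ctrl.get_state();cm=cam("wrist",st)
a=plane(cm,[(219,222),(423,222)],.018);b=plane(cm,[(199,125),(445,127)],.06)
for p in(a,b):print(p[:,:2],np.linalg.norm(p[0]-p[1]),np.arctan2(*(p[0]-p[1])[:2]))
yaw=-np.arctan2(*(a[0]-a[1]+b[0]-b[1])[:2])
c,s=np.cos(yaw),np.sin(yaw);R=np.array([[c,-s],[s,c]])
C1=a[:,:2].mean(0)-R@[-.096,0];C2=b[:,:2].mean(0)-R@[-.006,0];print("yaw",yaw,C1,C2)
C=(C1+C2)/2
for q in [(.045,.048),(.045,-.048),(-.048,.048),(-.048,-.048)]:print(q,C+R@q)
print("tray corner",plane(cm,[(146,222)],.018))
# masks in scene/side for caps & lids
for n in("scene","side"):
    im=ctrl.get_image(n)[:,:,::-1];cs=cam(n)
    hsv=cv2.cvtColor(im,cv2.COLOR_BGR2HSV)
    for nm,z,px in(("jar",.074,[(.388,-.313,.074),(.411,.162,.074)]),("cap",.162,[(.416,-.144,.162),(.456,-.011,.162)])):
        for X in px:
            u=proj(cs,X)[0].astype(int);w=26
            sub=hsv[u[1]-w:u[1]+w,u[0]-w:u[0]+w]
            if nm=="jar": m=((sub[...,1]<45)&(sub[...,2]>120)).astype(np.uint8)
            else: m=(sub[...,2]<45).astype(np.uint8)
            k,l,sn,cn=cv2.connectedComponentsWithStats(m)
            for i in range(1,k):
                if sn[i,4]>100:
                    bx=sn[i];print(n,nm,X[:2],u,bx.tolist(),"cen",cn[i]+u-w)
```

```text
[[ 0.5178 -0.0598]
 [ 0.4876 -0.2535]] 0.1960591517170701 0.15500266241891822
[[ 0.6062 -0.0731]
 [ 0.5742 -0.2682]] 0.19771800931673333 0.16278057808000515
yaw -0.15890800327116214 [ 0.5975 -0.1718] [ 0.5961 -0.1716]
(0.045, 0.048) [ 0.6489 -0.1315]
(0.045, -0.048) [ 0.6337 -0.2262]
(-0.048, 0.048) [ 0.557  -0.1167]
(-0.048, -0.048) [ 0.5418 -0.2115]
tray corner [[0.5288 0.0102 0.018 ]]
scene jar (0.411, 0.162) [430 244] [16, 20, 24, 24, 427] cen [432.0984 248.2951]
scene cap (0.416, -0.144) [345 149] [0, 0, 52, 52, 2303] cen [344.6722 145.9383]
scene cap (0.456, -0.011) [369 185] [0, 0, 52, 52, 1833] cen [374.3148 182.8603]
side jar (0.388, -0.313) [429 179] [2, 9, 50, 31, 854] cen [430.9906 174.7963]
side jar (0.388, -0.313) [429 179] [0, 41, 21, 11, 150] cen [412.1333 200.78  ]
side jar (0.411, 0.162) [382 297] [0, 0, 11, 28, 162] cen [359.2346 280.1728]
side jar (0.411, 0.162) [382 297] [10, 20, 30, 28, 689] cen [380.6734 304.4906]
side cap (0.416, -0.144) [413 182] [4, 16, 31, 36, 536] cen [408.5746 187.3414]
side cap (0.456, -0.011) [384 210] [18, 0, 34, 43, 555] cen [391.0703 208.2739]
```

```bash
cat > ax.py <<'E'
from h import *
np.set_printoptions(precision=4,suppress=True)
def trace(n,pic,X,zlo,zhi,lo,hi):
    im=cv2.imread(pic);hsv=cv2.cvtColor(im,cv2.COLOR_BGR2HSV);cm=cam(n)
    ua,ub=proj(cm,[(X[0],X[1],zlo),(X[0],X[1],zhi)])
    m=cv2.inRange(hsv,lo,hi);mids=[];W=[]
    for v in range(int(min(ua[1],ub[1])),int(max(ua[1],ub[1]))+1):
        f=(v-ua[1])/(ub[1]-ua[1]);uc=int(round(ua[0]+f*(ub[0]-ua[0])))
        row=m[v];
        if not row[uc]:continue
        l=uc
        while row[l-1]:l-=1
        r=uc
        while row[r+1]:r+=1
        mids.append(((l+r)/2,v));W.append(r-l+1)
    if not mids: return None
    mids=np.array(mids);W=np.array(W);k=abs(W-np.median(W))<=3
    p=np.polyfit(mids[k,1],mids[k,0],0 if k.sum()<6 else 1)
    v0,v1=mids[k,1].min(),mids[k,1].max()
    z=(zlo+zhi)/2;v=v1 if v1==v0 else (v0+v1)/2
    g=plane(cm,[(np.polyval(p,v),v)],z)[0]
    o=-cm[2].T@cm[3]
    print(n,"W",int(np.median(W)),"rows",k.sum(),"g",g[:2])
    return o[:2],g[:2]
def meet(t):
    (o1,g1),(o2,g2)=t;A=np.c_[g1-o1,o2-g2];s=np.linalg.solve(A,o2-o1);return o1+s[0]*(g1-o1)
E
python3 - <<'E'
from ax import *
for nm,X,zl,zh,lo,hi in [("A",(.416,-.144),.045,.09,(0,0,75),(179,90,255)),("B",(.456,-.011),.045,.09,(0,0,75),(179,90,255)),
  ("j1",(.388,-.313),.030,.074,(0,0,75),(179,255,255)),("j2",(.411,.162),.030,.074,(0,0,75),(179,255,255))]:
    print(nm);t=[trace(n,f"pics/{n}0.png",X,zl,zh,lo,hi) for n in("scene","side")]
    if None not in t: print(meet(t))
E
```

```text
A
scene W 24 rows 13 g [ 0.4165 -0.1462]
side W 26 rows 15 g [ 0.4139 -0.148 ]
[ 0.414  -0.1492]
B
scene W 25 rows 13 g [ 0.4565 -0.0153]
side W 33 rows 12 g [ 0.4611 -0.0139]
[ 0.4607 -0.0109]
j1
scene W 21 rows 11 g [ 0.3873 -0.3195]
side W 17 rows 12 g [ 0.3821 -0.3107]
[ 0.3828 -0.3257]
j2
scene W 24 rows 11 g [0.4046 0.1631]
side W 30 rows 16 g [0.4134 0.1604]
[0.4123 0.1688]
```

Run:
```python
from h import *
st=ctrl.get_state()
print(move(st,(.4145,-.148,.2917)),move(st,(.4145,-.148,.197)))
```

```text
(array([-1.041,  0.08 ,  0.003]), array([0., 0., 0.])) (array([-1.04 ,  0.079,  0.95 ]), array([0., 0., 0.]))
```

Call:
play_rows([
  [[-0.35, 0.03, 0, 0, 0, 0, 1], [-0.7, 0.06, 0, 0, 0, 0, 1], [-1, 0.08, 0, 0, 0, 0, 1], [-1, 0.08, 0, 0, 0, 0, 1]],
])

```text
time: 2.35
position: [0.4157, -0.1488, 0.2922]
tool_rot: [3.129, -0.253, -0.003]
ft_force: [0.2, -0.1, -0.2]
grip_width: 0.996
grip_force: 0.0
```

Call:
play_rows([
  [[-0.04, 0, 0.2, 0, 0, 0, 1], [-0.04, 0, 0.4, 0, 0, 0, 1], [-0.04, 0, 0.6, 0, 0, 0, 1], [-0.04, 0, 0.8, 0, 0, 0, 1], [-0.04, 0, 0.95, 0, 0, 0, 1], [-0.04, 0, 0.95, 0, 0, 0, 1]],
])

```text
time: 2.95
position: [0.4143, -0.147, 0.1954]
tool_rot: [-3.13, 0.247, 0.005]
ft_force: [0.4, 0.4, -0.1]
grip_width: 1.003
grip_force: 0.0
```

Run:
```python
from h import *
im,cm,st=shot("side")
print(st["position"],st["joint_positions"],st["ft_force"])
a=shot("scene")[0]
u=proj(cam("side"),(.41,-.15,.15))[0].astype(int);v=proj(cam("scene"),(.41,-.15,.15))[0].astype(int)
f=lambda i,c:cv2.resize(i[max(c[1]-70,0):c[1]+70,c[0]-70:c[0]+70],(400,400))
cv2.imwrite("pics/g1.png",np.hstack([f(im,u),f(a,v)]))
```

```text
[ 0.41430659 -0.14695479  0.19541231] [ 0.80727407 -0.03514406 -0.51239906  2.05066471 -0.0199855   1.12523482
 -1.42441935] [ 0.36710096  0.42872594 -0.09989168]
```

View pics/g1.png

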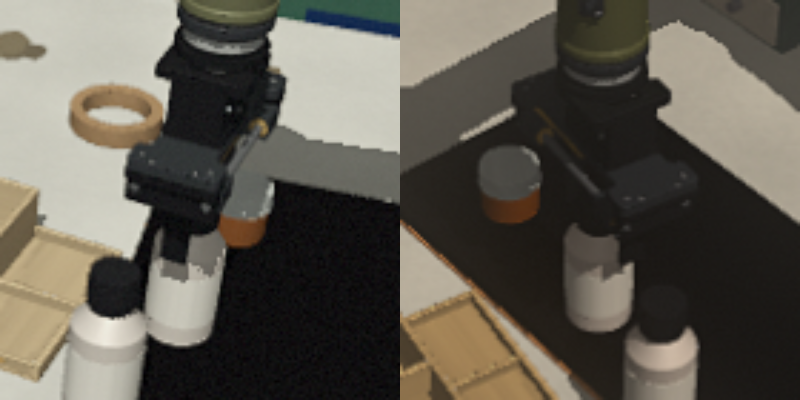

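The fingers straddle bottle A's cap in both views, so I'm closing on it.

Call:
play_rows([
  [[0, 0, 0, 0, 0, 0, -1], [0, 0, 0, 0, 0, 0, -1], [0, 0, 0, 0, 0, 0, -1], [0, 0, 0, 0, 0, 0, -1], [0, 0, 0, 0, 0, 0, -1], [0, 0, 0, 0, 0, 0, -1], [0, 0, 0, 0, 0, 0, -1], [0, 0, 0, 0, 0, 0, -1]],
], squeeze=25)

```text
time: 3.85
position: [0.4155, -0.1467, 0.1973]
tool_rot: [3.132, -0.245, 0.0]
ft_force: [1.2, -0.2, -0.1]
grip_width: 0.45
grip_force: 24.9
```

Run:
```python
from h import *
st=ctrl.get_state();print(st["grip_width"],st["grip_force"],st["position"])
t=(.6489,-.1315)
print(move(st,(*t,.31),-.159+np.pi/2),move(st,(*t,.184)))
```

```text
0.4501056406740124 24.894524212511442 [ 0.41545977 -0.14665099  0.19727361]
(array([ 2.283, -0.513, -1.127]), array([ 0.   , -0.   ,  0.002])) (array([ 2.282, -0.513,  0.133]), array([0., 0., 0.]))
```

Call:
play_rows([
  [[0, 0, -0.1, 0, 0, 0, -1], [0, 0, -0.3, 0, 0, 0, -1], [0, 0, -0.55, 0, 0, 0, -1], [0, 0, -0.8, 0, 0, 0, -1], [0, 0, -1, 0, 0, 0, -1], [0, 0, -1, 0, 0, 0, -1]],
])

```text
time: 4.45
position: [0.4169, -0.1468, 0.3003]
tool_rot: [3.13, -0.245, 0.008]
ft_force: [-0.1, -0.6, -2.1]
grip_width: 0.45
grip_force: 24.9
```

Call:
play_rows([
  [[0.15, 0.03, 0, 0, 0, 0, -1], [0.4, 0.08, 0, 0, 0, 0, -1], [0.65, 0.13, 0, 0, 0, 0, -1], [0.9, 0.17, 0, 0, 0, 0, -1]],
])

```text
time: 4.85
position: [0.5019, -0.1776, 0.2959]
tool_rot: [-3.131, 0.246, 0.003]
ft_force: [0.9, 0.2, -1.1]
grip_width: 0.452
grip_force: 24.9
```

Call:
play_rows([
  [[0.3, 0.06, 0, 0, 0, 0, -1], [0.6, 0.12, 0, 0, 0, 0, -1], [0.9, 0.17, 0, 0, 0, 0, -1]],
])

```text
time: 5.15
position: [0.5885, -0.2086, 0.2954]
tool_rot: [-3.131, 0.246, 0.004]
ft_force: [-0.1, -0.1, -0.9]
grip_width: 0.454
grip_force: 24.9
```

Call:
play_rows([
  [[0.25, 0.05, 0, 0, 0, 0, -1], [0.4, 0.08, 0, 0, 0, 0, -1], [0.48, 0.11, 0, 0, 0, 0, -1], [0.48, 0.11, 0, 0, 0, 0, -1], [0.48, 0.11, 0, 0, 0, 0, -1]],
])

```text
time: 5.65
position: [0.633, -0.2261, 0.2966]
tool_rot: [-3.132, 0.245, 0.003]
ft_force: [-0.0, -0.0, -1.4]
grip_width: 0.446
grip_force: 24.9
```

Run:
```python
from h import *
im,cm,st=shot("wrist","w2");print(st["position"],st["grip_width"],st["grip_force"])
t=(.6337,-.2262)
print(move(st,(*t,.184),-.159+np.pi/2))
```

```text
[ 0.63297844 -0.2261265   0.29656889] 0.4463696861958044 24.90350531096965
(array([ 0.009, -0.   ,  1.126]), array([-0.   ,  0.001,  0.002]))
```

View pics/w2.png

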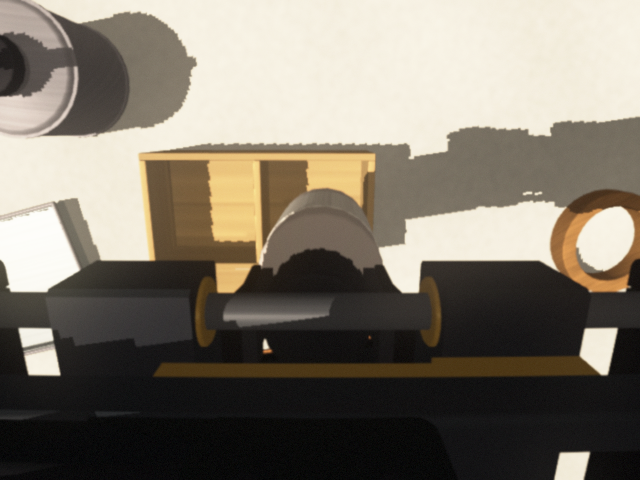

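The bottle hangs over the right deep pocket: its body centre is near column 320, and the pocket spans columns 258 to 375 on the floor behind it. I'm lowering it now.

Call:
play_rows([
  [[0.01, 0, 0.15, 0, 0, 0, -1], [0.01, 0, 0.35, 0, 0, 0, -1], [0.01, 0, 0.55, 0, 0, 0, -1], [0.01, 0, 0.75, 0, 0, 0, -1], [0.01, 0, 0.9, 0, 0, 0, -1], [0.01, 0, 1, 0, 0, 0, -1], [0.01, 0, 1, 0, 0, 0, -1]],
])

```text
time: 6.4
position: [0.6336, -0.2264, 0.1954]
tool_rot: [-3.131, 0.245, 0.005]
ft_force: [-0.0, -0.1, -1.5]
grip_width: 0.455
grip_force: 24.9
```

Call:
play_rows([
  [[0, 0, 0.05, 0, 0, 0, -1], [0, 0, 0.09, 0, 0, 0, -1], [0, 0, 0.12, 0, 0, 0, -1], [0, 0, 0.12, 0, 0, 0, -1], [0, 0, 0.12, 0, 0, 0, -1]],
])

```text
time: 6.9
position: [0.6348, -0.2266, 0.1854]
tool_rot: [3.132, -0.245, 0.0]
ft_force: [-0.0, 0.0, -1.5]
grip_width: 0.451
grip_force: 24.9
```

Call:
play_rows([
  [[0, 0, 0.01, 0, 0, 0, -1], [0, 0, 0.02, 0, 0, 0, -1], [0, 0, 0.02, 0, 0, 0, -1]],
])

```text
time: 7.2
position: [0.6348, -0.2267, 0.1834]
tool_rot: [3.132, -0.245, 0.001]
ft_force: [0.2, 0.4, -1.7]
grip_width: 0.452
grip_force: 24.9
```

Still no contact, so I'll go 2 mm further and then release partway and rise.

Call:
play_rows([
  [[0, 0, 0.01, 0, 0, 0, -1], [0, 0, 0.02, 0, 0, 0, -1], [0, 0, 0.02, 0, 0, 0, -1]],
])

```text
time: 7.5
position: [0.6356, -0.2269, 0.1833]
tool_rot: [3.131, -0.245, 0.004]
ft_force: [-1.5, -0.5, 6.2]
grip_width: 0.45
grip_force: 24.8
```

Call:
play_rows([
  [[0, 0, 0, 0, 0, 0, 0.3], [0, 0, 0, 0, 0, 0, 0.6], [0, 0, 0, 0, 0, 0, 0.8], [0, 0, 0, 0, 0, 0, 0.8], [0, 0, 0, 0, 0, 0, 0.8]],
])

```text
time: 8.0
position: [0.6346, -0.2265, 0.1809]
tool_rot: [-3.132, 0.245, 0.001]
ft_force: [-0.1, 0.0, -0.8]
grip_width: 0.82
grip_force: 0.0
```

Call:
play_rows([
  [[0, 0, -0.1, 0, 0, 0, 0.8], [0, 0, -0.4, 0, 0, 0, 0.8], [0, 0, -0.7, 0, 0, 0, 0.8], [0, 0, -1, 0, 0, 0, 0.8]],
])

```text
time: 8.4
position: [0.6347, -0.2265, 0.2831]
tool_rot: [3.132, -0.245, 0.001]
ft_force: [-0.3, -0.4, 0.3]
grip_width: 0.892
grip_force: 0.0
```

Run:
```python
from h import *
st=ctrl.get_state();print(st["position"],st["joint_positions"])
print(move(st,(.4575,-.013,.295),-.159+np.pi/2))
```

```text
[ 0.63468967 -0.22645459  0.28310922] [ 0.67643716  0.42033493 -0.5093811   1.3834956   0.20372199  1.38927452
 -1.5590272 ]
(array([-2.082, -1.833, -0.12 ]), array([ 0.   , -0.   ,  0.002]))
```

Call:
play_rows([
  [[-0.23, -0.2, -0.02, 0, 0, 0, 1], [-0.46, -0.4, -0.04, 0, 0, 0, 1], [-0.7, -0.61, -0.04, 0, 0, 0, 1]],
])

```text
time: 8.7
position: [0.5747, -0.1547, 0.2865]
tool_rot: [3.132, -0.246, 0.003]
ft_force: [-0.1, 0.8, 0.2]
grip_width: 0.99
grip_force: 0.0
```

Call:
play_rows([
  [[-0.23, -0.2, -0.02, 0, 0, 0, 1], [-0.46, -0.4, -0.04, 0, 0, 0, 1], [-0.7, -0.61, -0.04, 0, 0, 0, 1]],
])

```text
time: 9.0
position: [0.5148, -0.0833, 0.2903]
tool_rot: [3.131, -0.245, 0.002]
ft_force: [0.6, -0.1, -0.2]
grip_width: 0.998
grip_force: 0.0
```

Call:
play_rows([
  [[-0.23, -0.2, -0.02, 0, 0, 0, 1], [-0.46, -0.4, -0.04, 0, 0, 0, 1], [-0.68, -0.61, -0.04, 0, 0, 0, 1], [-0.68, -0.61, -0.04, 0, 0, 0, 1], [-0.68, -0.61, -0.04, 0, 0, 0, 1]],
])

```text
time: 9.5
position: [0.4578, -0.0132, 0.2942]
tool_rot: [3.13, -0.243, 0.003]
ft_force: [0.5, 0.0, -1.3]
grip_width: 1.002
grip_force: 0.0
```

Run:
```python
from h import *
im,cm,st=shot("wrist","w3");print(st["position"]);print(move(st,(.4575,-.013,.197)))
```

```text
[ 0.45779964 -0.01321565  0.29417848]
(array([-0.005, -0.003,  0.972]), array([0., 0., 0.]))
```

View pics/w3.png

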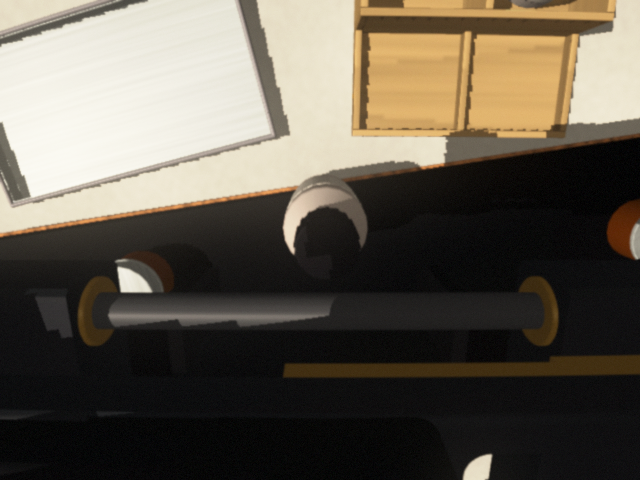

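Bottle B's cap is at about (328,242), 66 px wide, the tray's front corners are at (273,136) and (15,205), and bottle A stands in its pocket at the top right.

Run:
```python
from h import *
st=ctrl.get_state();cm=cam("wrist",st)
im=cv2.imread("pics/w3.png")
print("expected cap",proj(cm,[(.4575,-.013,.162),(.4575,-.013,.13),(.4375,-.013,.162),(.4775,-.013,.162)]))
g=cv2.cvtColor(im,cv2.COLOR_BGR2GRAY);print("row235",g[235,280:375:3],"col328",g[190:300:4,328])
a=plane(cm,[(273,136),(15,205),(238,0)],.018);print(a)
print(np.linalg.norm(a[0]-a[1]))
```

```text
expected cap [[314.92985576 250.27863562]
 [315.23749128 236.66168918]
 [320.08398439 281.25740137]
 [309.55861567 217.98012527]]
row235 [ 35  68 223 224 224 106  42  38  39  32  29  28  24  26  22  26  27  25
  26  26  21  24  23  20  21  19  32  80  83  26  21  22] col328 [158 158 156 153  74  32  34  30  29  28  27  27  24  23  22  19  21  28
  28  25  23  25  24  17  17  16  29  43]
[[0.52869959 0.01551741 0.018     ]
 [0.50536421 0.27586046 0.018     ]
 [0.64521586 0.02461514 0.018     ]]
0.26138676869096955
```

Call:
play_rows([
  [[0, 0.04, 0.2, 0, 0, 0, 1], [0, 0.07, 0.4, 0, 0, 0, 1], [0, 0.07, 0.6, 0, 0, 0, 1], [0, 0.07, 0.8, 0, 0, 0, 1], [0, 0.07, 0.97, 0, 0, 0, 1], [0, 0.07, 0.97, 0, 0, 0, 1]],
])

```text
time: 10.15
position: [0.4555, -0.0213, 0.194]
tool_rot: [-3.131, 0.247, 0.008]
ft_force: [-1.0, -0.4, 0.2]
grip_width: 0.997
grip_force: 0.0
```

Call:
play_rows([
  [[0, 0, 0, 0, 0, 0, -1], [0, 0, 0, 0, 0, 0, -1], [0, 0, 0, 0, 0, 0, -1], [0, 0, 0, 0, 0, 0, -1], [0, 0, 0, 0, 0, 0, -1], [0, 0, 0, 0, 0, 0, -1], [0, 0, 0, 0, 0, 0, -1], [0, 0, 0, 0, 0, 0, -1]],
])

```text
time: 10.95
position: [0.4566, -0.0202, 0.1963]
tool_rot: [-3.132, 0.245, -0.0]
ft_force: [-0.4, 0.2, 1.1]
grip_width: 0.449
grip_force: 25.0
```

Call:
play_rows([
  [[0, 0, -0.1, 0, 0, 0, -1], [0, 0, -0.3, 0, 0, 0, -1], [0, 0, -0.55, 0, 0, 0, -1], [0, 0, -0.8, 0, 0, 0, -1], [0, 0, -1, 0, 0, 0, -1], [0, 0, -1, 0, 0, 0, -1]],
])

```text
time: 11.55
position: [0.458, -0.0204, 0.2993]
tool_rot: [3.131, -0.245, 0.009]
ft_force: [0.9, -0.3, -1.8]
grip_width: 0.451
grip_force: 25.0
```

Run:
```python
from h import *
st=ctrl.get_state();print(st["position"],st["grip_width"],st["grip_force"])
print(move(st,(.6489,-.1315,.296),-.159+np.pi/2))
```

```text
[ 0.45800296 -0.02040318  0.29929608] 0.45078394212448497 24.990202989138197
(array([2.058, 0.8  , 0.045]), array([ 0.   , -0.004,  0.002]))
```

Call:
play_rows([
  [[0.12, 0.05, 0, 0, 0, 0, -1], [0.4, 0.15, 0, 0, 0, 0, -1], [0.7, 0.27, 0, 0, 0, 0, -1]],
])

```text
time: 11.85
position: [0.5216, -0.058, 0.2954]
tool_rot: [3.131, -0.244, -0.002]
ft_force: [-0.1, 1.4, -0.4]
grip_width: 0.451
grip_force: 25.0
```

Call:
play_rows([
  [[0.25, 0.09, 0, 0, 0, 0, -1], [0.5, 0.18, 0, 0, 0, 0, -1], [0.7, 0.27, 0, 0, 0, 0, -1]],
])

```text
time: 12.15
position: [0.5871, -0.0963, 0.2944]
tool_rot: [-3.131, 0.245, 0.004]
ft_force: [-0.2, 0.9, -1.1]
grip_width: 0.45
grip_force: 25.0
```

Call:
play_rows([
  [[0.25, 0.09, 0, 0, 0, 0, -1], [0.5, 0.18, 0, 0, 0, 0, -1], [0.66, 0.26, 0, 0, 0, 0, -1], [0.66, 0.26, 0, 0, 0, 0, -1], [0.66, 0.26, 0, 0, 0, 0, -1]],
])

```text
time: 12.65
position: [0.6469, -0.1311, 0.2946]
tool_rot: [-3.131, 0.245, 0.005]
ft_force: [-0.3, -0.1, -1.8]
grip_width: 0.451
grip_force: 25.0
```

Run:
```python
from h import *
st=ctrl.get_state();print(st["position"],st["grip_width"],st["grip_force"])
print(move(st,(.6489,-.1315,.183),-.159+np.pi/2))
```

```text
[ 0.64694076 -0.13105237  0.29457284] 0.4511653515100516 24.992359458665305
(array([0.023, 0.002, 1.116]), array([-0.001,  0.002,  0.002]))
```

Call:
play_rows([
  [[0.02, 0, 0.15, 0, 0, 0, -1], [0.02, 0, 0.35, 0, 0, 0, -1], [0.02, 0, 0.55, 0, 0, 0, -1], [0.02, 0, 0.75, 0, 0, 0, -1], [0.02, 0, 0.9, 0, 0, 0, -1], [0.02, 0, 1, 0, 0, 0, -1], [0.02, 0, 1, 0, 0, 0, -1]],
])

```text
time: 13.35
position: [0.6485, -0.1315, 0.1944]
tool_rot: [-3.132, 0.244, 0.005]
ft_force: [0.3, 0.3, -1.2]
grip_width: 0.448
grip_force: 25.0
```

Call:
play_rows([
  [[0, 0, 0.05, 0, 0, 0, -1], [0, 0, 0.09, 0, 0, 0, -1], [0, 0, 0.12, 0, 0, 0, -1], [0, 0, 0.12, 0, 0, 0, -1], [0, 0, 0.12, 0, 0, 0, -1]],
])

```text
time: 13.85
position: [0.6497, -0.1318, 0.1844]
tool_rot: [3.132, -0.245, 0.0]
ft_force: [-0.0, 0.1, -2.4]
grip_width: 0.449
grip_force: 25.0
```

Call:
play_rows([
  [[0, 0, 0.01, 0, 0, 0, -1], [0, 0, 0.02, 0, 0, 0, -1], [0, 0, 0.02, 0, 0, 0, -1]],
])

```text
time: 14.15
position: [0.6497, -0.1318, 0.1825]
tool_rot: [3.132, -0.245, 0.001]
ft_force: [0.8, -0.4, -1.0]
grip_width: 0.453
grip_force: 25.0
```

Call:
play_rows([
  [[0, 0, 0, 0, 0, 0, 0.3], [0, 0, 0, 0, 0, 0, 0.6], [0, 0, 0, 0, 0, 0, 0.8], [0, 0, 0, 0, 0, 0, 0.8], [0, 0, 0, 0, 0, 0, 0.8]],
])

```text
time: 14.65
position: [0.6496, -0.1319, 0.1823]
tool_rot: [3.132, -0.245, 0.0]
ft_force: [0.2, 1.0, -0.3]
grip_width: 0.82
grip_force: 0.0
```

Call:
play_rows([
  [[0, 0, -0.1, 0, 0, 0, 0.8], [0, 0, -0.4, 0, 0, 0, 0.8], [0, 0, -0.7, 0, 0, 0, 0.8], [0, 0, -1, 0, 0, 0, 0.8]],
])

```text
time: 15.05
position: [0.6496, -0.1317, 0.2842]
tool_rot: [3.132, -0.245, 0.001]
ft_force: [0.3, 1.1, 0.7]
grip_width: 0.895
grip_force: 0.0
```

Call:
play_rows([
  [[-0.33, 0.24, 0, 0, 0, 0, 1], [-0.66, 0.48, 0, 0, 0, 0, 1], [-1, 0.73, 0, 0, 0, 0, 1]],
])

```text
time: 15.35
position: [0.5386, -0.1885, 0.2832]
tool_rot: [3.132, -0.243, 0.002]
ft_force: [-0.1, -0.3, 0.8]
grip_width: 0.995
grip_force: 0.0
```

Call:
play_rows([
  [[-0.33, 0.24, 0, 0, 0, 0, 1], [-0.66, 0.48, 0, 0, 0, 0, 1], [-1, 0.73, 0, 0, 0, 0, 1]],
])

```text
time: 15.65
position: [0.4281, -0.2453, 0.2832]
tool_rot: [3.131, -0.244, 0.002]
ft_force: [0.1, -0.7, -0.2]
grip_width: 0.999
grip_force: 0.0
```

Call:
play_rows([
  [[-0.33, 0.24, 0, 0, 0, 0, 1], [-0.66, 0.48, 0, 0, 0, 0, 1], [-1, 0.8, 0, 0, 0, 0, 1], [-1, 0.8, 0, 0, 0, 0, 1], [-1, 0.8, 0, 0, 0, 0, 1]],
])

```text
time: 16.15
position: [0.3177, -0.3089, 0.2832]
tool_rot: [3.131, -0.249, 0.002]
ft_force: [0.8, 0.7, -0.4]
grip_width: 1.001
grip_force: 0.0
```

Run:
```python
from h import *
im,cm,st=shot("wrist","w4");print(st["position"],st["joint_positions"],st["grip_width"])
```

```text
[ 0.31766093 -0.30886358  0.28316622] [ 1.0992103  -0.10915971 -0.35880423  1.93498127 -0.03962246  1.30745092
 -0.97686225] 1.0005277232907548
```

View pics/w4.png

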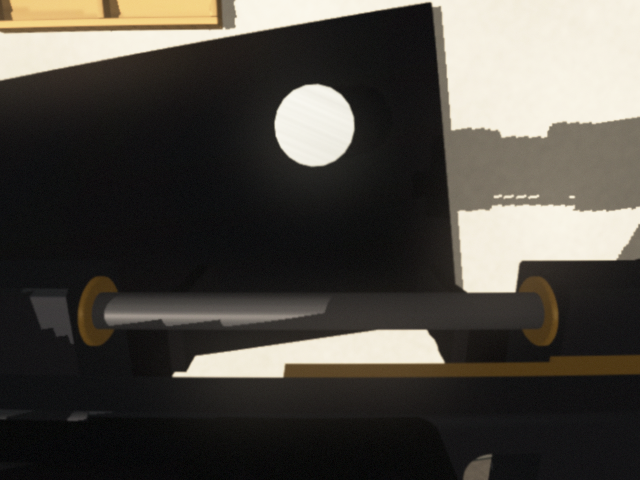

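The jar lid is a clean white disc at about (314,125). I'll fit it by mask and cast to z = 0.074.

```bash
cat >> h.py <<'E'
def lid(im,cm,guess,z=.074):
    m=cv2.inRange(cv2.cvtColor(im,cv2.COLOR_BGR2HSV),(0,0,130),(179,60,255))
    l=cv2.connectedComponents(m)[1];m=(l==l[guess[1],guess[0]]).astype(np.uint8)
    c=max(cv2.findContours(m,0,2)[0],key=cv2.contourArea)
    X=plane(cm,c[:,0],z);ctr,r=cv2.minEnclosingCircle(X[:,:2].astype(np.float32));return np.array(ctr),r
E
python3 - <<'E'
from h import *
st=ctrl.get_state();cm=cam("wrist",st)
c,r=lid(cv2.imread("pics/w4.png"),cm,(314,125));print(c,r)
print(move(st,(*c,.215),-.159+np.pi/2),move(st,(*c,.115)))
E
```

```text
[ 0.39089885 -0.31735766] 0.030048677697777748
(array([ 0.727, -0.021,  0.681]), array([ 0.   , -0.001,  0.002])) (array([ 0.726, -0.022,  1.681]), array([0., 0., 0.]))
```

Call:
play_rows([
  [[0.3, -0.01, 0.2, 0, 0, 0, 1], [0.6, -0.02, 0.4, 0, 0, 0, 1], [0.73, -0.02, 0.68, 0, 0, 0, 1], [0.73, -0.02, 0.68, 0, 0, 0, 1]],
])

```text
time: 16.6
position: [0.392, -0.3146, 0.2109]
tool_rot: [-3.127, 0.236, 0.006]
ft_force: [-1.2, 0.0, -0.2]
grip_width: 1.002
grip_force: 0.0
```

Call:
play_rows([
  [[0, 0, 0.2, 0, 0, 0, 1], [0, 0, 0.4, 0, 0, 0, 1], [0, 0, 0.6, 0, 0, 0, 1], [0, 0, 0.8, 0, 0, 0, 1], [0, 0, 1, 0, 0, 0, 1], [0, 0, 1, 0, 0, 0, 1]],
])

```text
time: 17.2
position: [0.3897, -0.3163, 0.113]
tool_rot: [-3.13, 0.243, 0.005]
ft_force: [0.4, -0.9, -0.1]
grip_width: 1.0
grip_force: 0.0
```

Call:
play_rows([
  [[0, 0, 0, 0, 0, 0, -1], [0, 0, 0, 0, 0, 0, -1], [0, 0, 0, 0, 0, 0, -1], [0, 0, 0, 0, 0, 0, -1], [0, 0, 0, 0, 0, 0, -1], [0, 0, 0, 0, 0, 0, -1]],
], squeeze=25)

```text
time: 17.8
position: [0.3908, -0.3181, 0.115]
tool_rot: [3.131, -0.245, 0.001]
ft_force: [-0.2, 1.1, 4.4]
grip_width: 0.682
grip_force: 25.0
```

Run:
```python
from h import *
st=ctrl.get_state();print(st["position"],st["grip_width"],st["grip_force"],st["ft_force"])
print(move(st,(.5418,-.2115,.215),-.159+np.pi/2))
```

```text
[ 0.39082352 -0.31814408  0.11502727] 0.682003881458905 24.999013514025137 [-0.22174126  1.12556     4.41672436]
(array([ 1.326, -1.287, -1.   ]), array([ 0.001, -0.001,  0.002]))
```

Call:
play_rows([
  [[0, 0, -0.1, 0, 0, 0, -1], [0, 0, -0.3, 0, 0, 0, -1], [0, 0, -0.55, 0, 0, 0, -1], [0, 0, -0.8, 0, 0, 0, -1], [0, 0, -1, 0, 0, 0, -1], [0, 0, -1, 0, 0, 0, -1]],
])

```text
time: 18.4
position: [0.3918, -0.3185, 0.2171]
tool_rot: [3.129, -0.245, 0.007]
ft_force: [0.1, -0.5, -1.3]
grip_width: 0.678
grip_force: 25.0
```

Call:
play_rows([
  [[0.15, -0.14, 0, 0, 0, 0, -1], [0.4, -0.4, 0, 0, 0, 0, -1], [0.7, -0.7, 0, 0, 0, 0, -1]],
])

```text
time: 18.7
position: [0.4696, -0.2598, 0.2128]
tool_rot: [-3.131, 0.251, 0.004]
ft_force: [0.5, -0.5, -1.8]
grip_width: 0.676
grip_force: 25.0
```

Call:
play_rows([
  [[0.3, -0.28, 0, 0, 0, 0, -1], [0.5, -0.48, 0, 0, 0, 0, -1], [0.63, -0.59, 0, 0, 0, 0, -1], [0.63, -0.59, 0, 0, 0, 0, -1], [0.63, -0.59, 0, 0, 0, 0, -1]],
])

```text
time: 19.2
position: [0.541, -0.211, 0.2127]
tool_rot: [-3.132, 0.244, 0.004]
ft_force: [-0.2, -1.2, -1.8]
grip_width: 0.679
grip_force: 25.0
```

Run:
```python
from h import *
im,cm,st=shot("wrist","w5");print(st["position"],st["grip_width"],st["grip_force"],st["ft_force"])
print(move(st,(.5418,-.2115,.102),-.159+np.pi/2))
```

```text
[ 0.54099185 -0.21097619  0.21274307] 0.6786925819428898 25.000209922436625 [-0.23645997 -1.22238735 -1.77915588]
(array([0.012, 0.004, 1.107]), array([-0.   ,  0.002,  0.002]))
```

View pics/w5.png

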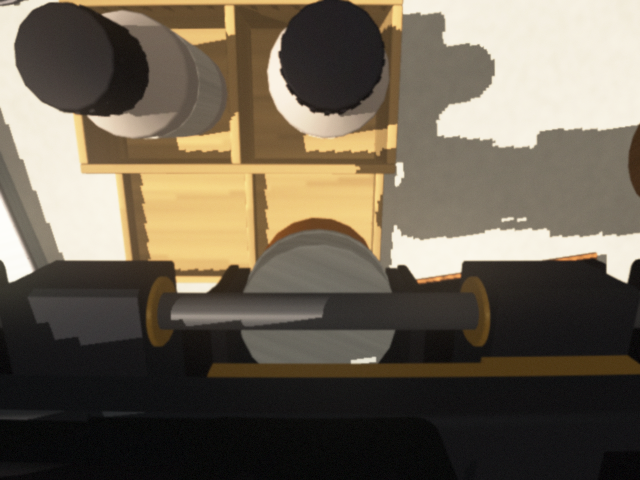

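Both bottles stand upright in their pockets, with caps at (63,58) and (332,57). The jar hangs over the right shallow pocket, so I'm lowering it.

Call:
play_rows([
  [[0.01, 0, 0.15, 0, 0, 0, -1], [0.01, 0, 0.35, 0, 0, 0, -1], [0.01, 0, 0.55, 0, 0, 0, -1], [0.01, 0, 0.75, 0, 0, 0, -1], [0.01, 0, 0.9, 0, 0, 0, -1], [0.01, 0, 1, 0, 0, 0, -1], [0.01, 0, 1, 0, 0, 0, -1]],
])

```text
time: 19.95
position: [0.5417, -0.2113, 0.1125]
tool_rot: [-3.131, 0.246, 0.005]
ft_force: [-0.2, 0.3, -1.7]
grip_width: 0.68
grip_force: 25.0
```

Call:
play_rows([
  [[0, 0, 0.05, 0, 0, 0, -1], [0, 0, 0.09, 0, 0, 0, -1], [0, 0, 0.11, 0, 0, 0, -1], [0, 0, 0.11, 0, 0, 0, -1], [0, 0, 0.11, 0, 0, 0, -1]],
])

```text
time: 20.45
position: [0.5431, -0.2112, 0.1035]
tool_rot: [3.132, -0.245, 0.001]
ft_force: [0.3, -0.6, -1.5]
grip_width: 0.68
grip_force: 25.0
```

Call:
play_rows([
  [[0, 0, 0.01, 0, 0, 0, -1], [0, 0, 0.02, 0, 0, 0, -1], [0, 0, 0.02, 0, 0, 0, -1]],
])

```text
time: 20.75
position: [0.5429, -0.2112, 0.1012]
tool_rot: [3.132, -0.245, -0.0]
ft_force: [1.0, -0.7, -1.0]
grip_width: 0.681
grip_force: 25.0
```

Call:
play_rows([
  [[0, 0, 0, 0, 0, 0, 0.6], [0, 0, 0, 0, 0, 0, 0.9], [0, 0, 0, 0, 0, 0, 0.9], [0, 0, 0, 0, 0, 0, 0.9]],
])

```text
time: 21.15
position: [0.5431, -0.2113, 0.1015]
tool_rot: [3.132, -0.245, 0.001]
ft_force: [0.3, 0.3, 1.4]
grip_width: 0.919
grip_force: 0.0
```

Call:
play_rows([
  [[0, 0, -0.1, 0, 0, 0, 0.9], [0, 0, -0.4, 0, 0, 0, 0.9], [0, 0, -0.7, 0, 0, 0, 0.9], [0, 0, -1, 0, 0, 0, 0.9], [0, 0, -1, 0, 0, 0, 0.9]],
])

```text
time: 21.65
position: [0.5457, -0.2118, 0.2069]
tool_rot: [3.129, -0.245, 0.014]
ft_force: [0.9, -0.2, 0.4]
grip_width: 0.948
grip_force: 0.0
```

Run:
```python
from h import *
st=ctrl.get_state();print(st["position"],st["grip_width"])
for n,g in(("scene",(431,243)),("side",(381,298))):
    print(n,lid(cv2.imread(f"pics/{n}0.png"),cam(n),g))
print(move(st,(.411,.163,.215),-.159+np.pi/2))
```

```text
[ 0.5457012  -0.21176197  0.20691204] 0.9477154427561438
scene (array([0.41530883, 0.16939275]), 0.029608383774757385)
side (array([0.41130745, 0.18034536]), 0.038452498614788055)
(array([-1.913, -3.492, -0.107]), array([ 0.002, -0.006,  0.002]))
```

Call:
play_rows([
  [[-0.16, -0.3, 0, 0, 0, 0, 1], [-0.32, -0.6, 0, 0, 0, 0, 1], [-0.47, -0.89, 0, 0, 0, 0, 1]],
])

```text
time: 21.95
position: [0.5097, -0.1147, 0.2012]
tool_rot: [-3.132, 0.246, 0.0]
ft_force: [0.3, -0.4, 0.9]
grip_width: 0.998
grip_force: 0.0
```

Call:
play_rows([
  [[-0.16, -0.3, 0, 0, 0, 0, 1], [-0.32, -0.6, 0, 0, 0, 0, 1], [-0.47, -0.89, 0, 0, 0, 0, 1]],
])

```text
time: 22.25
position: [0.4769, -0.0193, 0.2011]
tool_rot: [3.132, -0.245, -0.0]
ft_force: [1.0, 0.0, -0.2]
grip_width: 0.997
grip_force: 0.0
```

Call:
play_rows([
  [[-0.16, -0.3, 0, 0, 0, 0, 1], [-0.32, -0.6, 0, 0, 0, 0, 1], [-0.47, -0.89, 0, 0, 0, 0, 1]],
])

```text
time: 22.55
position: [0.4443, 0.0759, 0.2012]
tool_rot: [3.131, -0.244, 0.0]
ft_force: [0.3, -0.2, 0.4]
grip_width: 0.997
grip_force: 0.0
```

Call:
play_rows([
  [[-0.16, -0.3, 0, 0, 0, 0, 1], [-0.32, -0.6, 0, 0, 0, 0, 1], [-0.45, -0.88, 0, 0, 0, 0, 1], [-0.45, -0.88, 0, 0, 0, 0, 1], [-0.45, -0.88, 0, 0, 0, 0, 1]],
])

```text
time: 23.05
position: [0.4141, 0.1688, 0.2012]
tool_rot: [3.132, -0.242, 0.0]
ft_force: [0.1, -0.1, -0.4]
grip_width: 1.002
grip_force: 0.0
```

Run:
```python
from h import *
im,cm,st=shot("wrist","w6");print(st["position"],st["joint_positions"])
print(proj(cm,[(.415,.168,.074),(.445,.168,.074),(.415,.138,.074)]))
print(move(st,(.415,.168,.115),-.159+np.pi/2))
```

```text
[0.41412998 0.16877614 0.20120992] [ 0.46621496 -0.01972368 -0.89160206  2.02027893 -0.01613073  1.13392226
 -2.14346889]
[[317.49890044 249.57945031]
 [309.36592517 199.48882488]
 [368.32802701 241.99128378]]
(array([0.01 , 0.006, 0.862]), array([ 0.   , -0.   ,  0.003]))
```

View pics/w6.png

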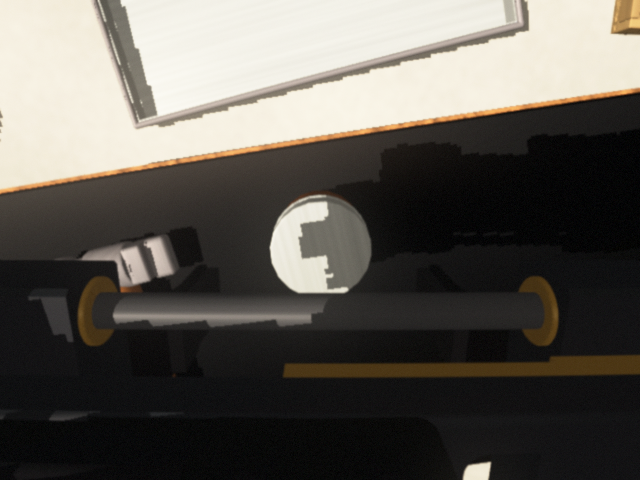

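The lid is centred at (321,247) against the predicted (317,250), which is within 2 mm, so I'm grasping it. The tray's front corners are at (137,126) and (522,27).

Call:
play_rows([
  [[0.01, 0.02, 0.2, 0, 0, 0, 1], [0.01, 0.02, 0.4, 0, 0, 0, 1], [0.01, 0.02, 0.6, 0, 0, 0, 1], [0.01, 0.02, 0.75, 0, 0, 0, 1], [0.01, 0.02, 0.86, 0, 0, 0, 1], [0.01, 0.02, 0.86, 0, 0, 0, 1]],
])

```text
time: 23.7
position: [0.4144, 0.1651, 0.1138]
tool_rot: [3.131, -0.247, -0.005]
ft_force: [-1.5, -0.4, 0.5]
grip_width: 1.002
grip_force: 0.0
```

Call:
play_rows([
  [[0, 0, 0, 0, 0, 0, -1], [0, 0, 0, 0, 0, 0, -1], [0, 0, 0, 0, 0, 0, -1], [0, 0, 0, 0, 0, 0, -1], [0, 0, 0, 0, 0, 0, -1], [0, 0, 0, 0, 0, 0, -1]],
], squeeze=25)

```text
time: 24.3
position: [0.4154, 0.1664, 0.1157]
tool_rot: [3.132, -0.245, 0.001]
ft_force: [-0.8, -0.5, 2.7]
grip_width: 0.674
grip_force: 25.0
```

Call:
play_rows([
  [[0, 0, -0.1, 0, 0, 0, -1], [0, 0, -0.3, 0, 0, 0, -1], [0, 0, -0.55, 0, 0, 0, -1], [0, 0, -0.8, 0, 0, 0, -1], [0, 0, -1, 0, 0, 0, -1], [0, 0, -1, 0, 0, 0, -1]],
])

```text
time: 24.9
position: [0.4165, 0.167, 0.2179]
tool_rot: [-3.132, 0.245, -0.009]
ft_force: [0.2, -0.2, -1.4]
grip_width: 0.68
grip_force: 25.0
```

Run:
```python
from h import *
st=ctrl.get_state();print(st["position"],st["grip_width"],st["grip_force"],st["ft_force"])
print(move(st,(.557,-.1167,.215),-.159+np.pi/2))
```

```text
[0.41650006 0.16701362 0.21794757] 0.6800511169019944 24.999872444886932 [ 0.18264045 -0.20164094 -1.41508168]
(array([1.829, 2.584, 0.037]), array([-0.001, -0.003,  0.002]))
```

Call:
play_rows([
  [[0.1, 0.15, 0, 0, 0, 0, -1], [0.25, 0.36, 0, 0, 0, 0, -1], [0.44, 0.62, 0, 0, 0, 0, -1], [0.62, 0.87, 0, 0, 0, 0, -1]],
])

```text
time: 25.3
position: [0.4625, 0.0697, 0.2142]
tool_rot: [3.132, -0.244, -0.002]
ft_force: [-0.2, -0.4, -1.3]
grip_width: 0.677
grip_force: 25.0
```

Call:
play_rows([
  [[0.2, 0.29, 0, 0, 0, 0, -1], [0.4, 0.58, 0, 0, 0, 0, -1], [0.62, 0.87, 0, 0, 0, 0, -1]],
])

```text
time: 25.6
position: [0.5101, -0.026, 0.2139]
tool_rot: [3.132, -0.244, -0.003]
ft_force: [0.5, 0.4, -0.9]
grip_width: 0.678
grip_force: 25.0
```

Call:
play_rows([
  [[0.2, 0.29, 0, 0, 0, 0, -1], [0.4, 0.58, 0, 0, 0, 0, -1], [0.59, 0.84, 0, 0, 0, 0, -1], [0.59, 0.84, 0, 0, 0, 0, -1], [0.59, 0.84, 0, 0, 0, 0, -1]],
])

```text
time: 26.1
position: [0.5551, -0.1173, 0.2136]
tool_rot: [-3.13, 0.247, 0.004]
ft_force: [-0.2, 0.7, -1.4]
grip_width: 0.674
grip_force: 25.0
```

Run:
```python
from h import *
im,cm,st=shot("wrist","w7");print(st["position"],st["grip_width"],st["grip_force"],st["ft_force"])
print(move(st,(.557,-.1167,.103),-.159+np.pi/2))
```

```text
[ 0.5550624  -0.11730388  0.21359484] 0.6736577654815361 25.00019121747755 [-0.20346212  0.73631683 -1.39881784]
(array([ 0.021, -0.007,  1.106]), array([-0.001,  0.002,  0.001]))
```

View pics/w7.png

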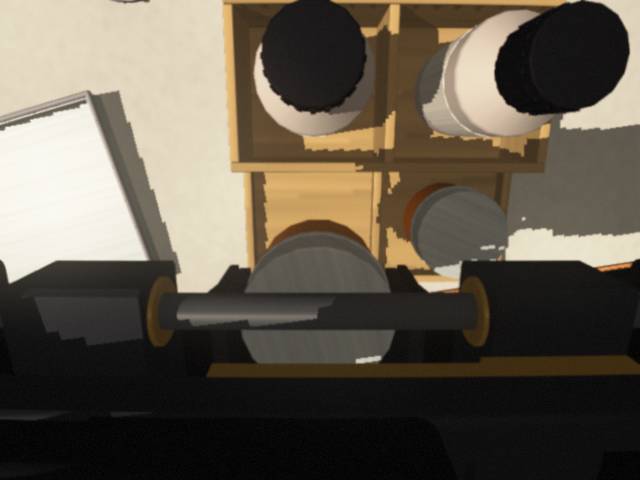

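Both bottles and jar 1 (lid at (460,232)) are well seated, and jar 2 is over the left shallow pocket. I'm lowering it.

Call:
play_rows([
  [[0.01, 0, 0.15, 0, 0, 0, -1], [0.02, 0, 0.35, 0, 0, 0, -1], [0.02, 0, 0.55, 0, 0, 0, -1], [0.02, 0, 0.75, 0, 0, 0, -1], [0.02, 0, 0.9, 0, 0, 0, -1], [0.02, 0, 1, 0, 0, 0, -1], [0.02, 0, 1, 0, 0, 0, -1]],
])

```text
time: 26.85
position: [0.5566, -0.1167, 0.1135]
tool_rot: [-3.132, 0.244, 0.005]
ft_force: [0.2, 0.1, -2.1]
grip_width: 0.676
grip_force: 25.0
```

Call:
play_rows([
  [[0, 0, 0.05, 0, 0, 0, -1], [0, 0, 0.09, 0, 0, 0, -1], [0, 0, 0.12, 0, 0, 0, -1], [0, 0, 0.12, 0, 0, 0, -1], [0, 0, 0.12, 0, 0, 0, -1]],
])

```text
time: 27.35
position: [0.5579, -0.1174, 0.1035]
tool_rot: [3.132, -0.245, 0.001]
ft_force: [0.2, -1.2, -1.9]
grip_width: 0.68
grip_force: 25.0
```

Call:
play_rows([
  [[0, 0, 0.01, 0, 0, 0, -1], [0, 0, 0.02, 0, 0, 0, -1], [0, 0, 0.02, 0, 0, 0, -1]],
])

```text
time: 27.65
position: [0.5579, -0.1174, 0.1017]
tool_rot: [3.132, -0.245, 0.001]
ft_force: [-1.5, 0.2, 1.3]
grip_width: 0.676
grip_force: 25.0
```

Call:
play_rows([
  [[0, 0, 0, 0, 0, 0, 0.5], [0, 0, 0, 0, 0, 0, 0.8], [0, 0, 0, 0, 0, 0, 0.8], [0, 0, 0, 0, 0, 0, 0.8]],
])

```text
time: 28.05
position: [0.5578, -0.1173, 0.1012]
tool_rot: [3.132, -0.245, 0.0]
ft_force: [0.7, -0.9, -0.9]
grip_width: 0.878
grip_force: 0.0
```

Call:
play_rows([
  [[0, 0, -0.1, 0, 0, 0, 0.8], [0, 0, -0.4, 0, 0, 0, 0.8], [0, 0, -0.7, 0, 0, 0, 0.8], [0, 0, -1, 0, 0, 0, 0.8], [0, 0, -1, 0, 0, 0, 0.8]],
])

```text
time: 28.55
position: [0.5605, -0.1174, 0.2066]
tool_rot: [3.13, -0.245, 0.014]
ft_force: [0.7, -0.4, 0.3]
grip_width: 0.899
grip_force: 0.0
```

Run:
```python
from h import *
np.set_printoptions(precision=4,suppress=True)
st=ctrl.get_state();print(st["position"],st["grip_width"])
s6=dict(position=np.array([.41413,.168776,.20121]),tool_rot=np.array([3.132,-.242,0]))
a=plane(cam("wrist",s6),[(137,126),(522,27)],.018);d=a[0]-a[1];yaw=np.arctan2(-d[0],d[1])
print(a,np.linalg.norm(d),yaw,a.mean(0)[:2]+.071*np.array([np.cos(yaw),np.sin(yaw)]))
print(move(st,(.30,.31,.215)))
# bottles / jars in the caddy from w7
s7=dict(position=np.array([.55506,-.1173,.2136]),tool_rot=np.array([-3.13,.247,.004]))
print("caps",plane(cam("wrist",s7),[(314,54),(576,57)],.148),"jar1",plane(cam("wrist",s7),[(460,231)],.06))
```

```text
[ 0.5605 -0.1174  0.2066] 0.8990480071323845
[[0.5047 0.2795 0.018 ]
 [0.5272 0.0157 0.018 ]] 0.26471982320381376 0.08527940069971995 [0.5867 0.1537]
(array([-3.237, -3.817, -0.118]), array([0., 0., 0.]))
caps [[ 0.6499 -0.1316  0.148 ]
 [ 0.6341 -0.23    0.148 ]] jar1 [[ 0.5456 -0.2099  0.06  ]]
```

Call:
play_rows([
  [[-0.15, -0.28, -0.08, 0, 0, 0, 1], [-0.29, -0.56, -0.16, 0, 0, 0, 1], [-0.43, -0.83, -0.23, 0, 0, 0, 1]],
])

```text
time: 28.85
position: [0.5276, -0.0275, 0.2244]
tool_rot: [-3.132, 0.246, 0.0]
ft_force: [0.4, -0.3, 0.2]
grip_width: 0.989
grip_force: 0.0
```

Call:
play_rows([
  [[-0.15, -0.28, -0.08, 0, 0, 0, 1], [-0.29, -0.56, -0.16, 0, 0, 0, 1], [-0.43, -0.83, -0.23, 0, 0, 0, 1]],
])

```text
time: 29.15
position: [0.4979, 0.0614, 0.2475]
tool_rot: [3.132, -0.244, 0.0]
ft_force: [0.1, 0.4, -0.2]
grip_width: 1.003
grip_force: 0.0
```

Call:
play_rows([
  [[-0.15, -0.28, -0.08, 0, 0, 0, 1], [-0.29, -0.56, -0.16, 0, 0, 0, 1], [-0.43, -0.83, -0.23, 0, 0, 0, 1]],
])

```text
time: 29.45
position: [0.4682, 0.15, 0.2705]
tool_rot: [3.132, -0.244, 0.0]
ft_force: [0.8, -0.0, 0.2]
grip_width: 1.003
grip_force: 0.0
```

Call:
play_rows([
  [[-0.3, -0.22, 0, 0, 0, 0, 1], [-0.6, -0.44, 0, 0, 0, 0, 1], [-0.9, -0.67, 0, 0, 0, 0, 1]],
])

```text
time: 29.75
position: [0.3892, 0.2298, 0.27]
tool_rot: [3.132, -0.245, -0.0]
ft_force: [0.5, -0.3, 1.1]
grip_width: 1.0
grip_force: 0.0
```

Call:
play_rows([
  [[-0.3, -0.22, 0, 0, 0, -0.06, 1], [-0.6, -0.44, 0, 0, 0, -0.12, 1], [-0.9, -0.67, 0, 0, 0, -0.17, 1], [-0.9, -0.67, 0, 0, 0, -0.17, 1], [-0.9, -0.67, 0, 0, 0, -0.17, 1]],
])

```text
time: 30.25
position: [0.3115, 0.3094, 0.2702]
tool_rot: [3.135, 0.177, 0.001]
ft_force: [2.1, -0.4, 0.1]
grip_width: 1.0
grip_force: 0.0
```

Run:
```python
from h import *
im,cm,st=shot("wrist","w8");print(st["position"],st["tool_rot"],st["joint_positions"])
```

```text
[0.31147294 0.30942506 0.27018579] [3.13539449e+00 1.76908515e-01 1.46781142e-03] [ 0.29827329 -0.16728724 -1.02661827  1.94364538 -0.14730031  1.28809273
 -2.13879983]
```

View pics/w8.png

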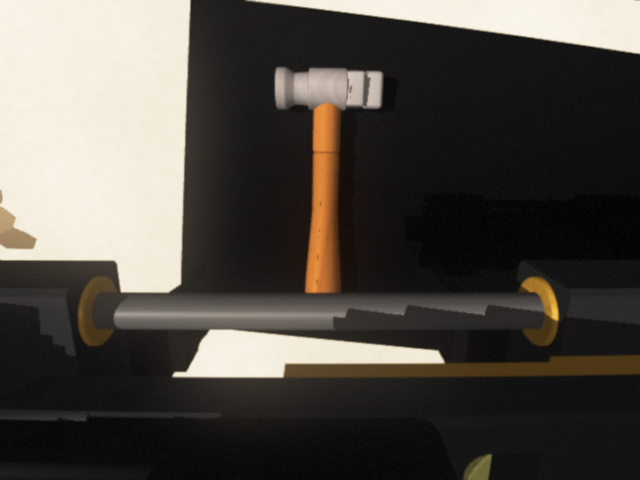

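The hammer's head spans (275–383, 67–110), and its handle axis runs from (327,130) to (323,280).

Run:
```python
from h import *
np.set_printoptions(precision=4,suppress=True)
st=ctrl.get_state();cm=cam("wrist",st)
p=plane(cm,[(327,130),(323,280)],.036)[:,:2];d=p[0]-p[1];d/=np.linalg.norm(d)
h=plane(cm,[(327,107),(328,68)],.045)[:,:2];print(h,np.linalg.norm(h[0]-h[1]))
yaw=np.arctan2(d[1],d[0]);s=((h-p[0])@d);print(yaw,s)
o=p[0]+d*(s.mean()-.038);print("origin",o)
print(move(st,(*o,.193),yaw+np.pi/2),move(st,(*o,.093)))
```

```text
[[0.3995 0.3101]
 [0.4279 0.3126]] 0.028534470922609446
0.0885587107475433 [0.0173 0.0458]
origin [0.3759 0.3073]
(array([0.632, 0.083, 0.771]), array([ 0.001, -0.   ,  0.014])) (array([0.631, 0.082, 1.771]), array([0., 0., 0.]))
```

Call:
play_rows([
  [[0.2, 0.03, 0.25, 0, 0, 0, 1], [0.4, 0.06, 0.5, 0, 0, 0, 1], [0.63, 0.08, 0.77, 0, 0, 0.014, 1], [0.63, 0.08, 0.77, 0, 0, 0.014, 1], [0.63, 0.08, 0.77, 0, 0, 0.014, 1]],
])

```text
time: 30.8
position: [0.3757, 0.307, 0.1921]
tool_rot: [-3.138, -0.136, 0.007]
ft_force: [-0.9, -0.3, 0.5]
grip_width: 0.998
grip_force: 0.0
```

Call:
play_rows([
  [[0, 0, 0.2, 0, 0, 0, 1], [0, 0, 0.4, 0, 0, 0, 1], [0, 0, 0.6, 0, 0, 0, 1], [0, 0, 0.75, 0, 0, 0, 1], [0, 0, 0.88, 0, 0, 0, 1], [0, 0, 0.95, 0, 0, 0, 1], [0, 0, 0.98, 0, 0, 0, 1], [0, 0, 0.98, 0, 0, 0, 1]],
])

```text
time: 31.6
position: [0.3756, 0.3082, 0.0954]
tool_rot: [3.138, 0.14, 0.0]
ft_force: [0.1, -0.5, 0.5]
grip_width: 1.002
grip_force: 0.0
```

Call:
play_rows([
  [[0, 0, 0, 0, 0, 0, 1], [0, 0, 0, 0, 0, 0, 1]],
])

```text
time: 31.8
position: [0.3759, 0.3084, 0.0958]
tool_rot: [-3.138, -0.139, -0.001]
ft_force: [0.2, 0.3, 0.3]
grip_width: 1.0
grip_force: 0.0
```

Call:
play_rows([
  [[0, 0, 0.02, 0, 0, 0, 1], [0, 0, 0.02, 0, 0, 0, -1], [0, 0, 0.02, 0, 0, 0, -1], [0, 0, 0.02, 0, 0, 0, -1], [0, 0, 0.02, 0, 0, 0, -1], [0, 0, 0.02, 0, 0, 0, -1], [0, 0, 0.02, 0, 0, 0, -1], [0, 0, 0.02, 0, 0, 0, -1]],
], squeeze=45)

```text
time: 32.6
position: [0.3756, 0.3081, 0.0932]
tool_rot: [3.138, 0.14, -0.0]
ft_force: [-0.1, 0.8, 0.3]
grip_width: 0.448
grip_force: 0.0
```

Call:
play_rows([
  [[0, 0, 0, 0, 0, 0, -1], [0, 0, 0, 0, 0, 0, -1], [0, 0, 0, 0, 0, 0, -1]],
])

```text
time: 32.9
position: [0.3755, 0.3084, 0.0932]
tool_rot: [-3.138, -0.14, -0.0]
ft_force: [-0.7, 1.8, -0.6]
grip_width: 0.239
grip_force: 45.0
```

Call:
play_rows([
  [[0, 0, -0.1, 0, 0, 0, -1], [0, 0, -0.3, 0, 0, 0, -1], [0, 0, -0.55, 0, 0, 0, -1], [0, 0, -0.8, 0, 0, 0, -1], [0, 0, -1, 0, 0, 0, -1], [0, 0, -1, 0, 0, 0, -1]],
])

```text
time: 33.5
position: [0.3766, 0.309, 0.1957]
tool_rot: [-3.138, -0.139, -0.007]
ft_force: [-0.6, 0.9, -3.2]
grip_width: 0.237
grip_force: 45.0
```

Run:
```python
from h import *
st=ctrl.get_state();print(st["position"],st["grip_width"],st["grip_force"],st["ft_force"],st["torque"],st["joint_positions"])
c=np.array([.587,.153]);y=.087
o=c+.056*np.array([-np.sin(y),np.cos(y)]);print(o)
print(move(st,(*o,.19)));
R0=Ro.from_rotvec(st["tool_rot"]);x=R0.apply([1,0,0]);print("turn needed tool z",-(y+np.pi/2-np.arctan2(x[1],x[0]))/(np.pi/2))
```

```text
[0.37659235 0.3090065  0.19566381] 0.23682015477509222 44.95067775249481 [-0.60484211  0.85828478 -3.17351088] [0.02347487 0.0457965  0.00686625] [ 0.30485363  0.1531712  -1.10487971  1.93985861  0.15378458  1.13295207
 -2.34255275]
[0.58213414 0.2087882 ]
(array([1.958, 1.18 , 0.065]), array([0., 0., 0.]))
turn needed tool z -0.9989903001118344
```

Call:
play_rows([
  [[0.1, 0.06, 0, 0, 0, 0, -1], [0.3, 0.18, 0, 0, 0, 0, -1], [0.52, 0.31, 0, 0, 0, 0, -1], [0.75, 0.45, 0, 0, 0, 0, -1], [0.98, 0.59, 0, 0, 0, 0, -1]],
])

```text
time: 34.0
position: [0.4792, 0.2561, 0.1909]
tool_rot: [3.137, 0.139, -0.005]
ft_force: [-0.6, -0.2, -3.4]
grip_width: 0.242
grip_force: 45.0
```

Call:
play_rows([
  [[0.23, 0.14, 0, 0, 0, 0, -1], [0.46, 0.28, 0, 0, 0, 0, -1], [0.68, 0.41, 0, 0, 0, 0, -1], [0.85, 0.51, 0, 0, 0, 0, -1], [0.98, 0.59, 0, 0, 0, 0, -1], [0.98, 0.59, 0, 0, 0, 0, -1]],
])

```text
time: 34.6
position: [0.5829, 0.2052, 0.191]
tool_rot: [3.138, 0.134, -0.004]
ft_force: [0.1, 0.4, -3.4]
grip_width: 0.239
grip_force: 44.9
```

Call:
play_rows([
  [[0, 0, 0, 0, 0, -0.04, -1], [0, 0, 0, 0, 0, -0.1, -1], [0, 0, 0, 0, 0, -0.17, -1], [0, 0, 0, 0, 0, -0.24, -1], [0, 0, 0, 0, 0, -0.31, -1], [0, 0, 0, 0, 0, -0.38, -1], [0, 0, 0, 0, 0, -0.45, -1], [0, 0, 0, 0, 0, -0.52, -1]],
])

```text
time: 35.4
position: [0.5799, 0.2086, 0.1926]
tool_rot: [2.821, 1.383, -0.003]
ft_force: [-0.3, 0.6, -3.8]
grip_width: 0.238
grip_force: 44.9
```

Call:
play_rows([
  [[0, 0, 0, 0, 0, -0.07, -1], [0, 0, 0, 0, 0, -0.14, -1], [0, 0, 0, 0, 0, -0.21, -1], [0, 0, 0, 0, 0, -0.28, -1], [0, 0, 0, 0, 0, -0.36, -1], [0, 0, 0, 0, 0, -0.43, -1], [0, 0, 0, 0, 0, -0.48, -1], [0, 0, 0, 0, 0, -0.48, -1]],
])

```text
time: 36.2
position: [0.5801, 0.2084, 0.1925]
tool_rot: [-2.118, -2.319, 0.002]
ft_force: [0.5, 0.8, -3.3]
grip_width: 0.238
grip_force: 45.0
```

Call:
play_rows([
  [[0, 0, 0, 0, 0, 0, -1], [0, 0, 0, 0, 0, 0, -1]],
])

```text
time: 36.4
position: [0.5809, 0.2081, 0.193]
tool_rot: [2.121, 2.317, -0.001]
ft_force: [0.1, -0.3, -4.0]
grip_width: 0.237
grip_force: 45.0
```

Run:
```python
from h import *
im,cm,st=shot("wrist","w9");print(st["position"],st["tool_rot"],st["grip_force"],st["joint_positions"])
print(move(st,(.582,.209,.090),.087))
a=shot("side")[0];cv2.imwrite("pics/s9.png",np.hstack([cv2.resize(im,(400,300)),cv2.resize(a[150:450,150:550],(400,300))]))
```

```text
[0.5809082  0.20810976 0.19304597] [ 2.12127579e+00  2.31691980e+00 -8.42071920e-04] 44.953211545944214 [ 0.50194314  0.63568289 -1.22220011  1.62919672  0.6143878   1.31924313
 -0.73065703]
(array([0.008, 0.012, 1.03 ]), array([-0.   ,  0.   ,  0.001]))
```

View pics/s9.png

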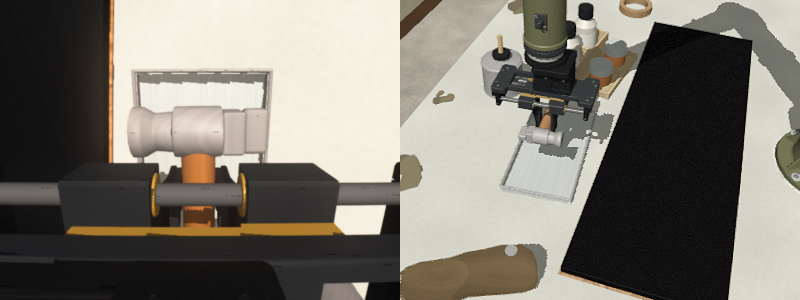

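The hammer is level over the tray, with its head centred across the tray's width. I'm lowering it.

Call:
play_rows([
  [[0.01, 0.01, 0.15, 0, 0, 0, -1], [0.01, 0.01, 0.35, 0, 0, 0, -1], [0.01, 0.01, 0.55, 0, 0, 0, -1], [0.01, 0.01, 0.75, 0, 0, 0, -1], [0.01, 0.01, 0.9, 0, 0, 0, -1], [0.01, 0.01, 1, 0, 0, 0, -1], [0.01, 0.01, 1, 0, 0, 0, -1]],
])

```text
time: 37.2
position: [0.5813, 0.2086, 0.0913]
tool_rot: [-2.119, -2.317, 0.004]
ft_force: [-0.6, -0.2, -3.4]
grip_width: 0.239
grip_force: 44.9
```

Call:
play_rows([
  [[0, 0, 0.05, 0, 0, 0, -1], [0, 0, 0.1, 0, 0, 0, -1], [0, 0, 0.14, 0, 0, 0, -1], [0, 0, 0.14, 0, 0, 0, -1], [0, 0, 0.14, 0, 0, 0, -1]],
])

```text
time: 37.7
position: [0.5823, 0.209, 0.0794]
tool_rot: [2.12, 2.318, 0.0]
ft_force: [0.1, -0.0, -3.4]
grip_width: 0.235
grip_force: 44.9
```

Call:
play_rows([
  [[0, 0, 0.01, 0, 0, 0, -1], [0, 0, 0.02, 0, 0, 0, -1], [0, 0, 0.02, 0, 0, 0, -1]],
])

```text
time: 38.0
position: [0.5821, 0.209, 0.0771]
tool_rot: [2.121, 2.318, -0.0]
ft_force: [1.1, 0.3, -4.5]
grip_width: 0.238
grip_force: 44.9
```

Call:
play_rows([
  [[0, 0, 0.01, 0, 0, 0, -1], [0, 0, 0.01, 0, 0, 0, -1]],
])

```text
time: 38.2
position: [0.5823, 0.209, 0.0764]
tool_rot: [2.12, 2.318, -0.0]
ft_force: [-1.1, -1.5, -1.3]
grip_width: 0.243
grip_force: 45.0
```

Contact is beginning, so I'll open partway and rise.

Call:
play_rows([
  [[0, 0, 0, 0, 0, 0, -0.2], [0, 0, 0, 0, 0, 0, 0.1], [0, 0, 0, 0, 0, 0, 0.1], [0, 0, 0, 0, 0, 0, 0.1]],
])

```text
time: 38.6
position: [0.5824, 0.2092, 0.0765]
tool_rot: [2.12, 2.318, 0.001]
ft_force: [-1.1, -0.1, 1.1]
grip_width: 0.503
grip_force: 0.0
```

Call:
play_rows([
  [[0, 0, -0.1, 0, 0, 0, 0.1], [0, 0, -0.4, 0, 0, 0, 0.1], [0, 0, -0.7, 0, 0, 0, 0.1], [0, 0, -1, 0, 0, 0, 0.1]],
])

```text
time: 39.0
position: [0.5821, 0.2093, 0.1781]
tool_rot: [2.12, 2.318, 0.001]
ft_force: [0.8, -0.5, 1.0]
grip_width: 0.552
grip_force: 0.0
```

Call:
play_rows([
  [[-0.3, 0, -0.3, 0, 0, 0, 0.1], [-0.6, 0, -0.6, 0, 0, 0, 0.1], [-1, 0, -1, 0, 0, 0, 0.1], [-1, 0, -1, 0, 0, 0, 0.1], [-1, 0, -1, 0, 0, 0, 0.1]],
])

```text
time: 39.5
position: [0.5919, 0.1082, 0.2778]
tool_rot: [2.123, 2.313, 0.003]
ft_force: [-0.5, 0.9, -1.3]
grip_width: 0.553
grip_force: 0.0
```

Run:
```python
from h import *
im,cm,st=shot("wrist");a=shot("scene")[0]
print(st["position"],st["grip_width"],st["ft_force"])
cv2.imwrite("pics/f.png",np.hstack([cv2.resize(im,(400,300)),cv2.resize(a[130:390,190:536],(400,300))]))
```

```text
[0.59189961 0.10824203 0.27781545] 0.5534617422852193 [-0.45887364  0.90582946 -1.34744763]
```

View pics/f.png

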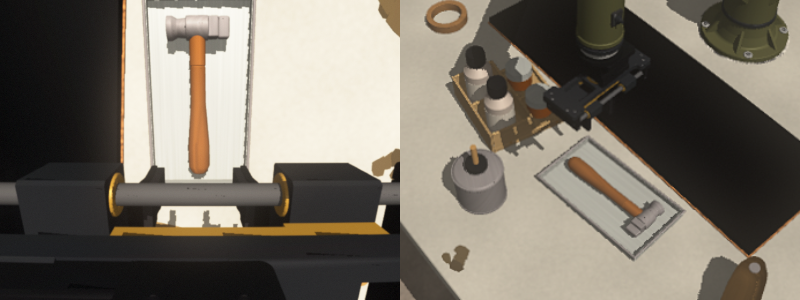

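The hammer lies flat in the tray, with its head at (198,27) and handle end at (198,168) in the left view. The bottles and jars stand in the caddy, the bystanders are untouched and the gripper is clear, so I'm handing it in.

```bash
python3 -c "
from bench import ctrl
print(ctrl.close_job())"
```

```text
the job is handed in; nothing more can be done
None
```

Job handed in at about 40 s of the 131 s limit (no verdict came back): the last pictures show both bottles in the deep pockets, a jar in each shallow pocket, the hammer flat in the tray, and the last, pot and tape roll where they were.

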